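Zero the scale on its drip saucer, then weigh the dropper bottle

ROBOT

A 7-joint arm with a two-finger parallel gripper is mounted at the origin on a cart in front of the work surface, level with it; the furniture and walls round the work are solid. World frame = base frame: x ahead of the robot, y to its left, z up, the work surface at z = 0. Lengths are in m, angles in rad, forces in N, time in s.
With the tool pointing down it reaches from about 0.4 to 0.925 m from the base axis. Payload 4.1 kg.
Tool frame: the origin (TCP) lies midway between the tips of the shut fingers; the grasp point (between the pads) lies 19 mm behind it; z points along the fingers, y is the direction in which the jaws open and shut (so a half turn about z gives the same grasp; the last joint's range is limited). The gripper opens to 85 mm and grips with 20 to 120 N. Pads are 22 mm wide; open, the fingers measure 114 mm over their backs; the gripper's body (76 mm by 85 mm) begins 54 mm behind the grasp point. The pads swing forward as they close: fully open they stand 13 mm farther back than shut.
Start: joints at [-1.349, 0.398, 0.045, 1.537, -0.019, 1.207, -0.051], TCP at [0.205, 0.617, 0.231] pointing down, gripper open.
Joint ranges: [-2.82, 2.82], [-0.49, 2.23], [-1.37, 1.46], [0, 2.46], [-1.36, 4.5], [0.23, 2], [-2.94, 2.94]. Speed limits (rad/s): [2.57, 2.57, 3.14, 3.14, 3.14, 3.14, 3.14].

INTERFACE

Orientations are given as a 3x3 rotation matrix whose columns are the frame's x, y, z axes.
In Python, from plant import arm gives the robot as it stands. The module is installed in compiled form; this text tells all that it offers.
- The arm moves only by the tool move_arm, never from a script. Its argument "commands" is a list that holds one entry, the list of rows, each a list of 4 numbers: the shift along the tool's x, y, z in m, then the turn about the tool's z in rad. In form: [[[dx, dy, dz, yaw], ...]]. A call has 1 to 20 rows; each row shifts and turns the commanded pose from where the row before left it, along the tool's axes as they then stand; what a row does not reach is not made up. A row lasts 1/12 s, in which the tool goes at most 41.7 mm and 7.16 degrees, less where a joint would pass 70% of its speed; a pose out of reach is approached as far as the arm can. A call is refused whole if a number of a shift passes 0.0417 or a number of a turn 0.125, either way. A call with a gripper value outside its range is refused whole. "gripper" is the finger opening in m, from 0 to 0.0854, set as the call begins (left out, the last holds). The fingers move at their own pace and stop on an object; the grip force is fixed at half the most. Time passes only in rows, so rows that do not move let the fingers close. It gives the time, the measured TCP pose, the force and the opening at its end, in the units of the state.
- arm.get_obs(): the state, without advancing time (a new reading comes with each control period).
- arm.capture(name): name is "side" or "top" or "wrist"; returns a dict with "img" (420x560x3 uint8, blue, green, red), "mtx" (3x3 intrinsics, pixels), "camera_from_world" (4x4, takes a point from world to camera coordinates). Camera axes: x right, y up, looking along -z (the intrinsics and any distortion apply to the point x, -y, -z); pixel columns grow to the right and rows downward; lengths in m; the calibration is good to about 2 mm. The wrist camera is an equidistant fisheye: a pixel r from the principal point sees the ray r / f radians off the axis. A picture is of the moment at which its call begins. There is no depth.
- arm.finish_job(): hands the job in, once; it reports no verdict.
Trained networks look in the newest picture that a camera, given by its name, has taken for a name from the list of things; names that differ only in an ending like _2 or _b are one class to them, and where a whole thing is asked for, a point or a joint stands for the part that bears it (a point fixed in the world has none). Each returns a list of dicts, best first, with "score" (0 to 1); they miss things now and then, are a little off and sometimes report something else, mostly with a low value. They report only what shows in the picture. A call takes as long as a camera call. They do not tell look-alikes from the thing itself.
- arm.spot_in(query, camera): "xyz" ([x, y, z] in m, in the coordinates of the camera as it stood for that picture, good to about 4 mm: the middle of the surface that is visible of it).
The state is a dict: "t": time; "q": joint angles; "dq": joint speeds; "effort": joint torques, N m; "position": TCP position; "eef_rot": TCP orientation; "force": force on the tool from outside, world axes, zero at the start; "moment": the same for the moment, N m; "width": opening from 0.0 (shut) to 1.0 (fully open).
Only numpy, scipy, OpenCV 4.12 (cv2) and the standard library are available. Lean on these libraries where they do the work, as an engineer would, in place of code of your own. Each camera call takes 0.05 s, during which the arm holds its last target.

TASK

Get the dropper bottle ready to be weighed: lay the empty drip saucer flat on the scale's round pan, centred, and let go of it; then press the scale's wide bar key fully down until it clicks, to zero out the saucer; then stand the small dropper bottle from beside the big open tin upright in the middle of the saucer. Do not press the small round button, and leave everything else on the bench where it is.

Things in the scene. Friction and masses are not known exactly. Their poses are not given: they have to be found in the camera images.
- scale: grey bench scale fixed to the bench, 190 (x) x 160 (y) mm housing with its flat top 40 mm above the bench, a raised round steel pan, and a strip of controls on its front (-x) edge; origin at the centre of its underside; it may stand left or right and turned up to 0.3 rad
- pan (a point): centre of the upper face of the scale's round steel pan, 124 mm across, 52 mm above the bench; axes as the scale's
- key_top (a point): centre of the top of the scale's wide bar key: 18 (x) x 40 (y) mm, proud 9 mm over the housing, at the left (+y) end of the control strip; moves down with the key
- tare (a joint): travel of the wide bar key in m: 0 up, grows as it is pressed straight down, 0.005 fully down; it clicks at 0.0035; sprung, about 1 N to start and 5.4 N fully down
- button_top (a point): centre of the top of the small round power button, 16 mm across, at the right (-y) end of the control strip, 100 mm from the bar key; not to be pressed
- power (a joint): travel of the small round button in m, 0 up, 0.004 fully down
- saucer_mid (a point): centre, half-way up, of the loose black round drip saucer: 104 mm across and 16 mm high, floor 5 mm thick, upright rim wall 8 mm thick all round (can be pinched anywhere from above, the wall's middle being 48 mm from the centre), 0.12 kg; z up
- dropper_mid (a point): centre, half-way up, of the loose dropper bottle: round body 41 mm across and 80 mm high with a narrower black nozzle cap above it, 106 mm high in all, 0.09 kg; it stands beside the big open tin (the ones at the back wall are not meant); z along its axis
- tin: big open tin, bystander, 112 mm across and 118 mm high; origin at the centre of its underside; saucer, bottle, cup, tape and marker all lie round it
- cup: translucent mixing cup, bystander, 89 mm across at the rim, 108 mm high; origin at the centre of its underside
- tape: roll of masking tape lying flat, bystander, 96 mm across, 25 mm high; origin at the centre of its underside
- pen: black marker lying, bystander, 16 mm wide (x), 140 mm long (y), 18 mm high; origin at the centre of its underside
- stick: wooden stirring stick lying in front of the scale, bystander, 12 mm wide (x), 182 mm long (y), 5 mm high; origin at the centre of its underside
- brush: flat paint brush lying behind the scale, bystander, 42 mm wide (x), 214 mm long (y), 22 mm high; origin at the centre of its underside
There are look-alikes about, which are no part of the job. Of the things shaped like the part that bears saucer_mid, the black one is meant.

How it is judged:
On the way, in this order (a step that is already met when the one before it is completed fails the run):
1. the saucer lies flat and centred on the pan (within 10 mm), released (horizontal distance between saucer_mid and pan below 0.01 m and z of saucer_mid in the frame of pan between 0.005 and 0.011 m and angle between saucer_mid's own z axis and vertical below 0.06 rad and linear speed of saucer below 0.02 m/s and contact force between the fingers and saucer below 0.05 N), for 0.2 s.
2. the bar key is pressed until it clicks, with the saucer alone on the pan (value of joint tare above 0.0035 m and distance between dropper_mid and saucer_mid above 0.07 m and horizontal distance between saucer_mid and pan below 0.01 m and z of saucer_mid in the frame of pan between 0.005 and 0.011 m and angle between saucer_mid's own z axis and vertical below 0.06 rad), for 0.05 s.
3. the dropper bottle stands upright in the middle of the saucer (within 10 mm), released (horizontal distance between dropper_mid and saucer_mid below 0.01 m and z of dropper_mid in the frame of saucer_mid between 0.046 and 0.054 m and angle between dropper_mid's own z axis and vertical below 0.08 rad and linear speed of dropper below 0.02 m/s and contact force between the fingers and dropper below 0.05 N), for 0.2 s.
At the end, for the whole second after the job is handed in: The saucer lies flat on the pan within 10 mm of its centre, the dropper bottle stands upright on the saucer's floor within 10 mm of its centre, both released and at rest, and the bar key is up again (all of step 1 and all of step 3 and value of joint tare below 0.001 m); the robot touches nothing.
It fails at once if the small round button is pressed (value of joint power above 0.002 m).
It fails at once if the big open tin or the mixing cup is moved more than 20 mm or tipped (distance of any of tin, cup from where it was at the start of the episode above 0.02 m or angle between any of tin, cup's own z axis and vertical above 0.3 rad).
It fails at once if the roll of tape or the marker is moved more than 20 mm or tipped (distance of any of tape, pen from where it was at the start of the episode above 0.02 m or angle between any of tape, pen's own z axis and vertical above 0.3 rad).
It fails at once if the stirring stick or the brush is moved more than 20 mm or tipped (distance of any of stick, brush from where it was at the start of the episode above 0.02 m or angle between any of stick, brush's own z axis and vertical above 0.3 rad).
It also fails if it takes over 72 s, if anything falls off the work surface, if the arm or the gripper's body presses on something with over 40 N, if the wrist force passes 120 N, or if a joint passes its speed limit or range.

## Working session

There is one attempt and no reset: what is moved stays moved. The work goes in short steps, Python scripts to look and compute and a tool call to move; the robot and the scene stay as the last step left them, time stands still between calls to the robot, and variables do not carry over. Pictures are saved under pics/ and viewed, and the job is handed in when it is done.

Besides the shell and the picture viewer there is one more tool, called after "Request:" as name(argument=value, ...), one argument or row to a line, values as JSON. move_arm: Moves the arm, as the interface text tells. Its arguments: {"type":"object","properties":{"commands":{"type":"array","items":{"type":"array","items":{"type":"array","items":{"type":"number"}}}},"gripper":{"type":"number"}},"required":["commands"]}

```bash
mkdir -p pics; cat > h.py <<'E'
import numpy as np, cv2
from plant import arm
def cap(n,fn=None):
    c=arm.capture(n)
    if fn: cv2.imwrite('pics/'+fn+'.png',c['img'])
    return c
def spots(c,cam,names,k=4):
    T=np.linalg.inv(c['camera_from_world'])
    for n in names:
        for d in arm.spot_in(n,cam)[:k]:
            p=np.array(d['xyz']);w=T[:3,:3]@p+T[:3,3]
            print(cam,n,round(d['score'],2),w.round(4),'px',proj(c,w).round(0))
def proj(c,w):
    M=np.array(c['camera_from_world']);p=M[:3,:3]@np.array(w)+M[:3,3];K=np.array(c['mtx'])
    return np.array([K[0,0]*p[0]/-p[2]+K[0,2],K[1,1]*(-p[1])/-p[2]+K[1,2]])
def ray(c,u,v,z):
    K=np.array(c['mtx']);T=np.linalg.inv(c['camera_from_world'])
    d=T[:3,:3]@np.array([(u-K[0,2])/K[0,0],-(v-K[1,2])/K[1,1],-1]);o=T[:3,3]
    return o+d*(z-o[2])/d[2]
def rayw(c,u,v,z):
    K=np.array(c['mtx']);T=np.linalg.inv(c['camera_from_world'])
    a=np.array([(u-K[0,2])/K[0,0],(v-K[1,2])/K[1,1]]);r=np.linalg.norm(a)+1e-12
    d=np.array([a[0]/r*np.sin(r),-a[1]/r*np.sin(r),-np.cos(r)]);d=T[:3,:3]@d;o=T[:3,3]
    return o+d*(z-o[2])/d[2]
def st():
    o=arm.get_obs();print('t',o['t'],'p',np.round(o['position'],4),'w',o['width'],'F',np.round(o['force'],2),'q',np.round(o['q'],3));print(np.round(o['eef_rot'],4))
E
python3 - <<'E'
from h import *
st()
c=cap('top','top0');spots(c,'top',['scale','pan','key_top','button_top','saucer_mid','dropper_mid','tin','cup','tape','pen','stick','brush'])
c=cap('side','side0');spots(c,'side',['scale','pan','key_top','saucer_mid','dropper_mid','tin'])
print(c['mtx'],c['camera_from_world'])
E
```

```text
t 0.0 p [0.2047 0.6162 0.2303] w 1.006132772823995 F [ 0.12 -1.05  0.13] q [-1.349  0.399  0.045  1.538 -0.019  1.207 -0.051]
[[-9.490e-01  3.152e-01 -5.000e-04]
 [ 3.152e-01  9.490e-01 -1.900e-03]
 [-1.000e-04 -1.900e-03 -1.000e+00]]
top scale 0.77 [0.5387 0.1931 0.0418] px [220. 222.]
top pan 0.67 [0.5376 0.1968 0.0369] px [219. 223.]
top key_top 0.62 [0.4722 0.2282 0.0489] px [204. 249.]
top button_top 0.74 [ 0.4141 -0.0792  0.0084] px [335. 278.]
top saucer_mid 0.95 [0.4151 0.4043 0.004 ] px [130. 274.]
top saucer_mid 0.7 [ 0.415  -0.0801  0.0062] px [335. 278.]
top dropper_mid 0.81 [ 0.6463 -0.1587  0.0712] px [371. 177.]
top tin 0.78 [ 0.5459 -0.1497  0.0531] px [367. 221.]
top cup 0.78 [ 0.6132 -0.0364  0.0456] px [318. 192.]
top cup 0.38 [ 0.6481 -0.155   0.0724] px [370. 176.]
top tape 0.56 [ 0.5017 -0.2773  0.025 ] px [419. 242.]
top pen 0.84 [ 0.7018 -0.2136  0.0113] px [388. 162.]
top stick 0.84 [0.4191 0.166  0.0044] px [231. 274.]
top brush 0.79 [0.6797 0.1991 0.015 ] px [221. 167.]
side scale 0.78 [0.5326 0.2423 0.0381] px [264. 244.]
side pan 0.7 [0.5327 0.2442 0.0365] px [264. 245.]
side key_top 0.46 [0.4676 0.2282 0.048 ] px [290. 243.]
side saucer_mid 0.71 [ 0.4359 -0.0681  0.0037] px [336. 215.]
side saucer_mid 0.69 [0.4181 0.402  0.0057] px [282. 300.]
side dropper_mid 0.6 [ 0.653  -0.1563  0.0864] px [281. 169.]
side tin 0.73 [ 0.5303 -0.1039  0.0767] px [311. 183.]
[[477.28147296   0.         275.16387233]
 [  0.         477.28147296 206.57134414]
 [  0.           0.           1.        ]] [[-0.91852615 -0.39533684  0.0043005   0.55752806]
 [ 0.16908868 -0.38298198  0.90814857 -0.12725737]
 [-0.35737757  0.83488537  0.41862595 -1.23255836]
 [ 0.          0.          0.          1.        ]]
```

View pics/top0.png

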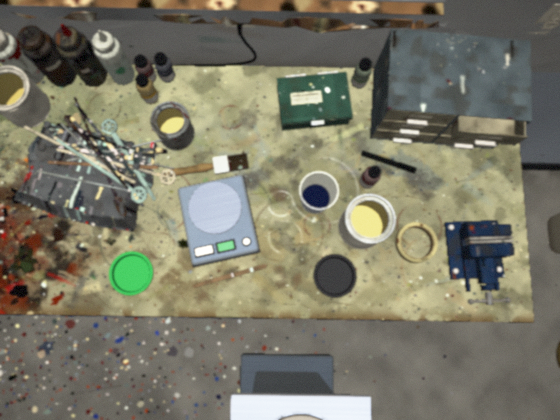

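View pics/side0.png

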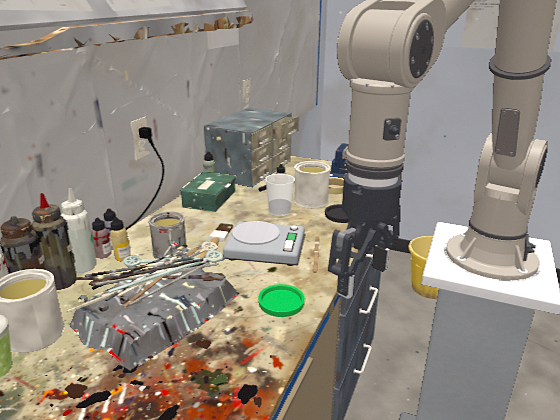

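```bash
python3 - <<'E'
import cv2
i=cv2.imread('pics/top0.png')
a=cv2.resize(i[200:320,90:290],None,fx=4,fy=4,interpolation=2); cv2.imwrite('pics/c1.png',a)
a=cv2.resize(i[140:310,280:460],None,fx=3.5,fy=3.5,interpolation=2);cv2.imwrite('pics/c2.png',a)
E
```

```text
(no output)
```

View pics/c1.png

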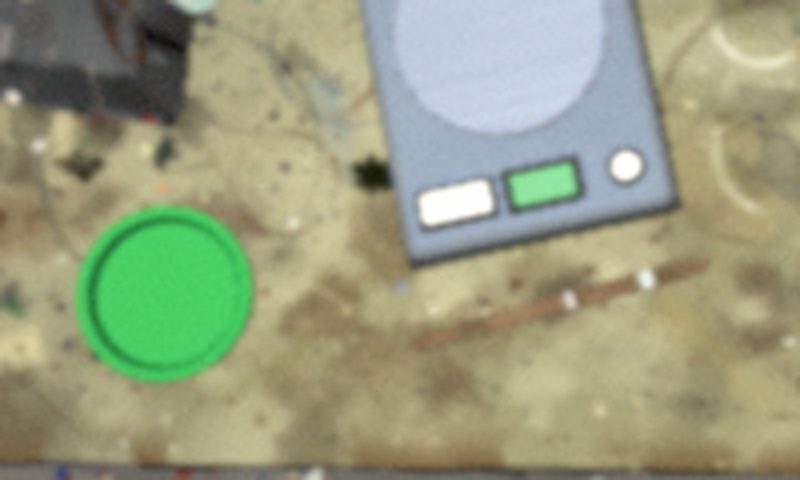

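View pics/c2.png

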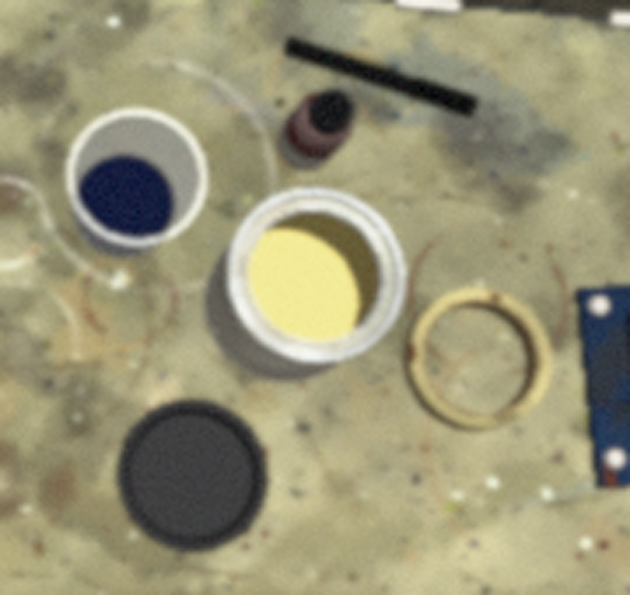

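Look-alikes: the saucers are green at (130,274) and black at (335,275), and I choose the black one. The droppers are at (371,175) beside the tin and at (143,62), (164,65), (147,88) and (362,70) by the back wall, and I choose (371,175). The crops agree with both choices. Next I refine the positions.

```bash
python3 - <<'E'
from h import *
c=cap('top');i=c['img'].astype(float)
print('cam pos',np.linalg.inv(c['camera_from_world'])[:3,3], 'tcp px',proj(c,arm.get_obs()['position']))
g=cv2.cvtColor(c['img'],6)
# black saucer
m=((g<75)).astype(np.uint8)
m2=np.zeros_like(m);m2[245:305,305:365]=m[245:305,305:365]
cs,_=cv2.findContours(m2,0,1);k=max(cs,key=cv2.contourArea);e=cv2.fitEllipse(cv2.convexHull(k));print('saucer',e,ray(c,*e[0],0.012).round(4))
def circfit(z,R,w0,name):
    pass
# pan: brightness inside vs housing
import sys
for u in (180,190,200): print(g[208,178:262:2] if u==180 else '')
for nm,(u,v),z in [('key',(456/4+90,203/4+200),.049),('btn',(626/4+90,166/4+200),.049)]: print(nm,ray(c,u,v,z).round(4))
m=((c['img'][:,:,0]>165)).astype(np.uint8);m2=np.zeros_like(m);m2[176:236,186:246]=m[176:236,186:246]
m2=cv2.morphologyEx(m2,cv2.MORPH_OPEN,np.ones((3,3)))
cs,_=cv2.findContours(m2,0,1);k=max(cs,key=cv2.contourArea);e=cv2.fitEllipse(cv2.convexHull(k));print('pan',e,ray(c,*e[0],0.052).round(4))
# mm per px
print(ray(c,335,275,.012)-ray(c,334,275,.012))
w=cap('wrist','w0');print(w['mtx'],np.linalg.inv(w['camera_from_world']).round(3))
s=cap('side');print('side tcp',proj(s,arm.get_obs()['position']))
E
```

```text
cam pos [0.34234565 0.08083038 1.20576051] tcp px [-27.27230216 379.54318801]
saucer ((334.39208984375, 275.52191162109375), (40.870967864990234, 41.87836456298828), 152.7521209716797) [ 0.4202 -0.0782  0.012 ]
[176 160 150 170 169 182 203 199 201 200 201 203 202 203 203 201 203 204
 206 206 205 208 205 204 207 208 209 209 206 207 205 192 168 171 167 145
 123 176 185 181 188 188]


key [0.4692 0.2269 0.049 ]
btn [0.4924 0.1298 0.049 ]
pan ((216.49896240234375, 211.49465942382812), (68.1216049194336, 84.02969360351562), 3.071495294570923) [0.5611 0.2014 0.052 ]
[ 4.07564208e-05 -2.36569742e-03  0.00000000e+00]
[[325.1922621    0.         278.94988565]
 [  0.         325.1922621  217.87848116]
 [  0.           0.           1.        ]] [[ 0.315 -0.902 -0.295  0.129]
 [ 0.949  0.299  0.098  0.642]
 [-0.    -0.311  0.95   0.373]
 [ 0.     0.     0.     1.   ]]
side tcp [362.11026801 288.24786847]
```

View pics/w0.png

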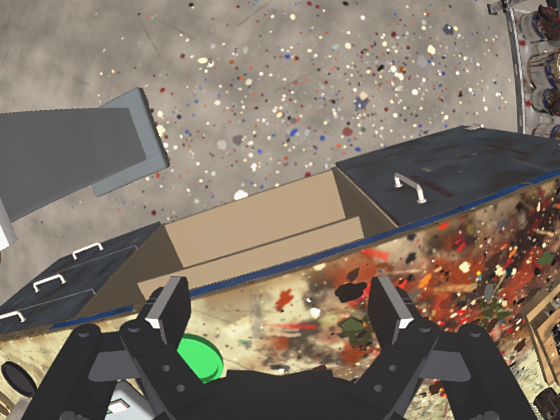

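```bash
python3 - <<'E'
from h import *
c=cap('top');g=cv2.cvtColor(c['img'],6)
m=(g>192).astype(np.uint8);m2=np.zeros_like(m);m2[174:237,184:248]=m[174:237,184:248]
m2=cv2.morphologyEx(m2,cv2.MORPH_OPEN,np.ones((5,5)))
cs,_=cv2.findContours(m2,0,1);k=max(cs,key=cv2.contourArea);e=cv2.fitEllipse(cv2.convexHull(k));print('pan',e,ray(c,*e[0],0.052).round(4))
print('cap',ray(c,375.1,171.4,.106).round(4))
s=cap('side');a=s['img']
cv2.imwrite('pics/s1.png',cv2.resize(a[130:230,220:360],None,fx=5,fy=5,interpolation=2))
d=c['img'].copy()
def circ(x,y,z,r,col):
    for t in np.linspace(0,6.28,60):
        u=proj(c,[x+r*np.cos(t),y+r*np.sin(t),z]);d2[int(round(u[1]*3)),int(round(u[0]*3))]=col
d2=cv2.resize(d,None,fx=3,fy=3,interpolation=2)
p=ray(c,*e[0],.052);circ(p[0],p[1],.052,.062,(0,0,255));circ(.4202,-.0782,.016,.052,(0,0,255))
q=ray(c,375.1,171.4,.106);circ(q[0],q[1],0,.0205,(0,0,255));circ(q[0],q[1],.08,.0205,(0,255,255));circ(.546,-.15,.118,.056,(0,0,255))
cv2.imwrite('pics/f1.png',d2[420:910,540:1300])
E
```

```text
pan ((214.3997344970703, 207.18063354492188), (50.005516052246094, 51.658424377441406), 64.64947509765625) [0.5713 0.2067 0.052 ]
cap [ 0.6503 -0.1598  0.106 ]
```

View pics/f1.png

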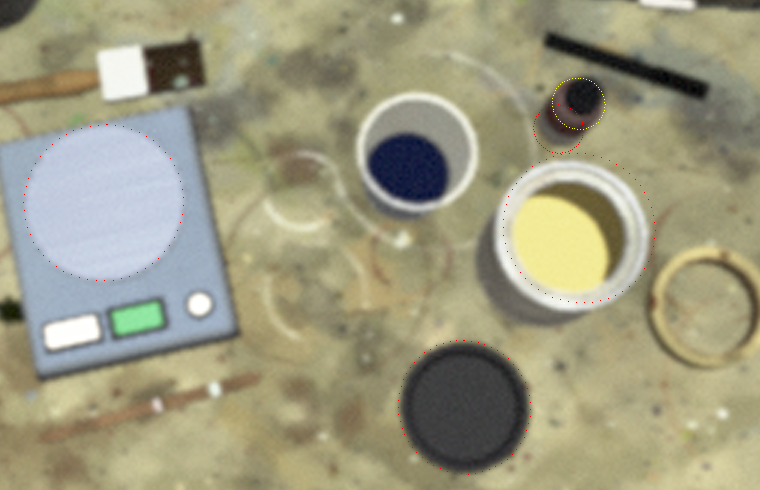

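View pics/s1.png

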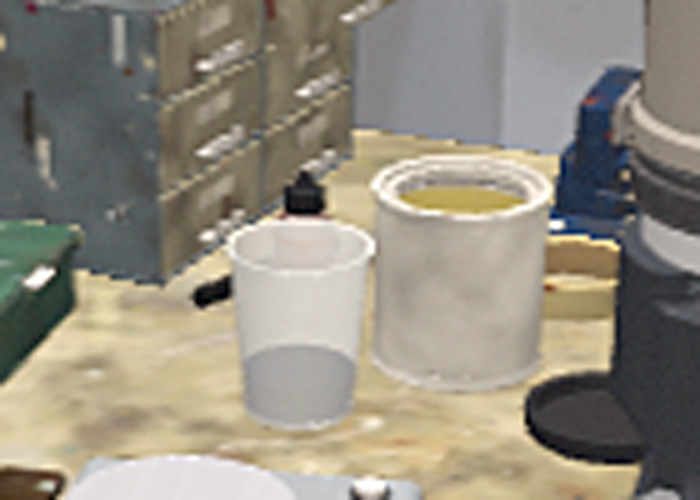

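Request:
move_arm(
  commands=[
    [[-0.0316,-0.0232,0,0],[-0.0316,-0.0232,0,0],[-0.0316,-0.0232,0,0],[-0.0316,-0.0232,0,0],[-0.0316,-0.0232,0,0],[-0.0316,-0.0232,0,0],[-0.0316,-0.0232,0,0],[-0.0316,-0.0232,0,0],[-0.0316,-0.0232,0,0],[-0.0316,-0.0232,0,0],[-0.0316,-0.0232,0,0],[-0.0316,-0.0232,0,0],[-0.0316,-0.0232,0,0],[-0.0017,-0.0345,0,0],[-0.0017,-0.0345,0,0],[-0.0017,-0.0345,0,0],[-0.0017,-0.0345,0,0],[-0.0017,-0.0345,0,0],[-0.0017,-0.0345,0,0],[-0.0017,-0.0345,0,0]],
  ],
  gripper=0.04,
)

```text
t: 2.92
position: [0.4342, -0.0333, 0.2315]
eef_rot: [[-0.949, 0.315, 0.001], [0.315, 0.949, 0.001], [-0.001, 0.001, -1.0]]
force: [-0.0, -0.3, 0.9]
width: 0.466
```

```bash
python3 - <<'E'
from h import *
w=cap('wrist','w1');st()
E
```

```text
t 2.9667 p [ 0.4319 -0.041   0.2315] w 0.47470979834716637 F [-2.23 -5.52  0.22] q [-0.511 -0.004  0.507  2.03   0.006  1.116  1.234]
[[-9.460e-01  3.242e-01 -1.100e-03]
 [ 3.242e-01  9.460e-01 -2.800e-03]
 [ 1.000e-04 -3.000e-03 -1.000e+00]]
```

View pics/w1.png

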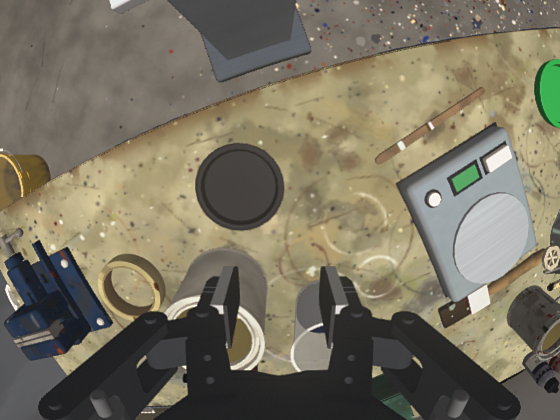

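Request:
move_arm(
  commands=[
    [[0,0,0,0],[0,0,0,0],[0,0,0,0]],
  ],
)

```text
t: 3.22
position: [0.4353, -0.0306, 0.2314]
eef_rot: [[-0.95, 0.314, 0.001], [0.314, 0.95, 0.001], [-0.0, 0.001, -1.0]]
force: [0.4, 0.1, 0.1]
width: 0.469
```

```bash
cat >> h.py <<'E'
def wcirc(w,z,R,guess,thr,box,inv=True,save=None):
    from scipy.optimize import least_squares
    g=cv2.cvtColor(w['img'],6);x0,y0,x1,y1=box
    m=np.zeros_like(g);s=g[y0:y1,x0:x1];m[y0:y1,x0:x1]=((s<thr) if inv else (s>thr))
    m=cv2.morphologyEx(m,cv2.MORPH_OPEN,np.ones((3,3)))
    cs,_=cv2.findContours(m,0,1);k=cv2.convexHull(max(cs,key=cv2.contourArea))[:,0]
    P=np.array([rayw(w,u,v,z)[:2] for u,v in k])
    f=lambda a:np.hypot(P[:,0]-a[0],P[:,1]-a[1])-a[2]
    r=least_squares(f,[*guess,R],loss='soft_l1',f_scale=.001)
    print('circ',r.x.round(4),'rms',np.sqrt(np.mean(f(r.x)**2)).round(4),'n',len(P));return r.x
E
python3 - <<'E'
from h import *
w=cap('wrist','w2');st()
wcirc(w,.016,.052,(.42,-.078),80,(180,130,300,240))
wcirc(w,.052,.062,(.57,.207),165,(430,180,545,295),False)
spots(w,'wrist',['saucer_mid','pan'],2)
E
```

```text
t 3.2667 p [ 0.4353 -0.0304  0.2314] w 0.46670584752643524 F [ 0.2  -0.53 -0.11] q [-5.180e-01  1.000e-03  4.940e-01  2.026e+00 -1.000e-03  1.114e+00
  1.228e+00]
[[-9.498e-01  3.130e-01  3.000e-04]
 [ 3.130e-01  9.498e-01  3.000e-04]
 [-2.000e-04  4.000e-04 -1.000e+00]]
circ [ 0.421  -0.0765  0.0505] rms 0.0002 n 37
circ [0.5719 0.2072 0.0613] rms 0.0004 n 39
wrist saucer_mid 0.86 [ 0.4234 -0.0836  0.0015] px [232. 188.]
wrist saucer_mid 0.59 [0.4136 0.3853 0.0045] px [663.  38.]
wrist pan 0.85 [0.5272 0.181  0.0395] px [493. 211.]
```

View pics/w2.png

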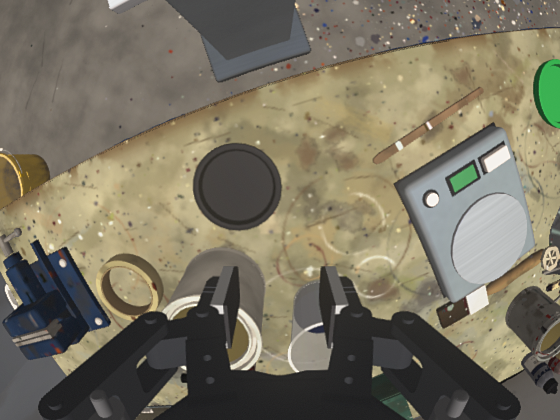

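Request:
move_arm(
  commands=[
    [[0,-0.001,0.035,0],[0,0,0.035,0],[0,0,0.035,0],[0,0,0.035,0],[0,0,0.03,0],[0,0,0.02,0],[0,0,0.013,0],[0,0,0.01,0],[0,0,0.006,0],[0,0,0.003,0],[0,0,0,0],[0,0,0,0]],
  ],
)

```text
t: 4.37
position: [0.4353, -0.0326, 0.0098]
eef_rot: [[-0.949, 0.315, 0.001], [0.315, 0.949, 0.0], [-0.001, 0.001, -1.0]]
force: [0.1, 0.3, -0.5]
width: 0.471
```

```bash
python3 - <<'E'
from h import *
w=cap('wrist','w3');st()
E
```

```text
t 4.4167 p [ 0.4354 -0.0326  0.01  ] w 0.4662421594258483 F [0.29 0.62 0.14] q [-0.387  0.376  0.423  2.236 -0.282  0.576  1.498]
[[-9.490e-01  3.151e-01  1.800e-03]
 [ 3.151e-01  9.491e-01  4.000e-04]
 [-1.600e-03  1.000e-03 -1.000e+00]]
```

View pics/w3.png

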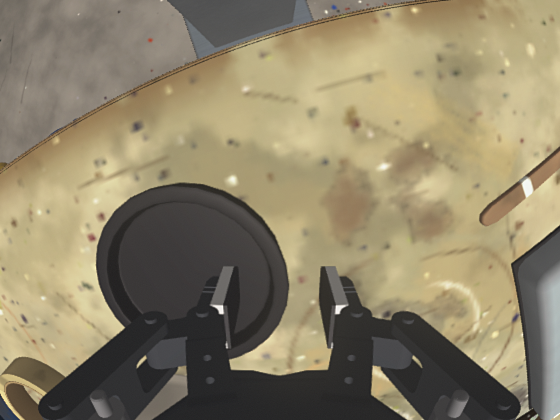

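Request:
move_arm(
  commands=[
    [[0,0,0.001,0],[0,0,0,0],[0,0,0,0],[0,0,0,0],[0,0,0,0],[0,0,0,0],[0,0,0,0]],
  ],
  gripper=0,
)

```text
t: 5.0
position: [0.4354, -0.0328, 0.0088]
eef_rot: [[-0.949, 0.315, 0.002], [0.315, 0.949, 0.0], [-0.001, 0.001, -1.0]]
force: [0.8, -1.1, 6.2]
width: 0.083
```

Request:
move_arm(
  commands=[
    [[0,0,-0.005,0],[0,0,-0.012,0],[0,0,-0.02,0],[0,0,-0.03,0],[0,0,-0.03,0],[0,0,-0.02,0],[0,0,-0.01,0],[0,0,0,0],[0,0,0,0]],
  ],
)

```text
t: 5.75
position: [0.4339, -0.0324, 0.1348]
eef_rot: [[-0.949, 0.315, -0.001], [0.315, 0.949, 0.0], [0.001, 0.0, -1.0]]
force: [0.5, 0.1, -1.3]
width: 0.083
```

```bash
python3 - <<'E'
from h import *
w=cap('wrist','w4');st();cap('side','s4')
E
```

```text
t 5.8 p [ 0.4333 -0.0325  0.1341] w 0.08700844376157835 F [ 0.31  0.72 -2.02] q [-0.507  0.137  0.525  2.146 -0.089  0.881  1.321]
[[-9.491e-01  3.151e-01 -2.500e-03]
 [ 3.151e-01  9.491e-01  0.000e+00]
 [ 2.400e-03 -8.000e-04 -1.000e+00]]
```

View pics/w4.png

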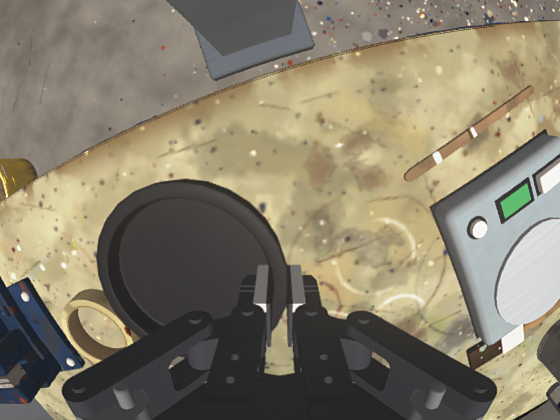

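View pics/s4.png

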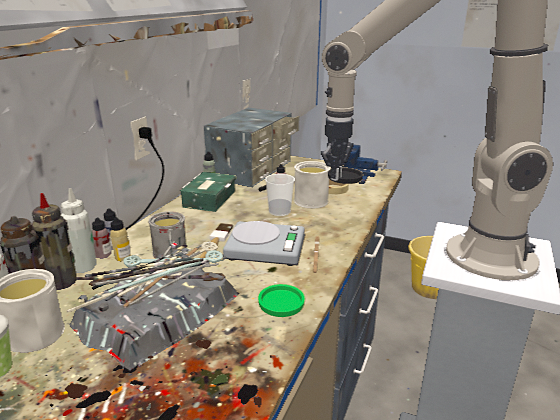

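```bash
cat >> h.py <<'E'
def held(w,p,thr=62,dz=.007,box=(80,165,290,330)):
    from scipy.optimize import least_squares
    g=cv2.cvtColor(w['img'],6);x0,y0,x1,y1=box
    m=np.zeros_like(g);m[y0:y1,x0:x1]=g[y0:y1,x0:x1]<thr
    m=cv2.morphologyEx(m,cv2.MORPH_OPEN,np.ones((3,3)))
    cs,_=cv2.findContours(m,0,1);k=cv2.convexHull(max(cs,key=cv2.contourArea))[:,0]
    k=np.array([q for q in k if q[1]<280 and q[0]>x0+2 and q[1]>y0+2 ])
    P=np.array([rayw(w,u,v,p[2]+dz)[:2] for u,v in k])
    f=lambda a:np.hypot(P[:,0]-a[0],P[:,1]-a[1])-a[2]
    r=least_squares(f,[p[0]-.015,p[1]-.045,.052],loss='soft_l1',f_scale=.001)
    print('held',r.x.round(4),'off',(r.x[:2]-p[:2]).round(4),np.hypot(*(r.x[:2]-p[:2])).round(4),'rms',np.sqrt(np.mean(f(r.x)**2)).round(4),len(k))
E
python3 - <<'E'
from h import *
w=cap('wrist');p=arm.get_obs()['position']
for t in (50,60,70,80): held(w,p,t)
E
```

```text
held [ 0.4152 -0.076   0.0418] off [-0.0179 -0.0433] 0.0468 rms 0.0001 14
held [ 0.4102 -0.0838  0.0389] off [-0.023  -0.0511] 0.056 rms 0.0007 13
held [ 0.4163 -0.0737  0.0505] off [-0.0169 -0.041 ] 0.0443 rms 0.0004 33
held [ 0.4161 -0.0738  0.0504] off [-0.017 -0.041] 0.0444 rms 0.0004 30
```

Request:
move_arm(
  commands=[
    [[-0.0027,0.015,0,0],[-0.0054,0.03,0,0],[-0.0063,0.035,0,0],[-0.0063,0.035,0,0],[-0.0063,0.035,0,0],[-0.0063,0.035,0,0],[-0.0063,0.035,0,0],[-0.0063,0.035,0,0],[-0.0054,0.03,0,0],[-0.0036,0.02,0,0],[-0.0025,0.0122,0,0],[0,0,0,0],[0,0,0,0],[0,0,0,0]],
  ],
)

```text
t: 7.07
position: [0.5883, 0.2489, 0.1342]
eef_rot: [[-0.949, 0.316, -0.002], [0.316, 0.949, -0.002], [0.001, -0.002, -1.0]]
force: [-0.6, 0.1, -0.8]
width: 0.079
```

```bash
python3 - <<'E'
from h import *
w=cap('wrist','w5');st();p=arm.get_obs()['position']
for t in (70,80): held(w,p,t)
cap('top','t5')
i=cv2.imread('pics/t5.png');cv2.imwrite('pics/t5c.png',cv2.resize(i[140:300,130:330],None,fx=4,fy=3.5))
E
```

```text
t 7.1167 p [0.5884 0.2486 0.1346] w 0.07959291569813993 F [-0.31  1.06 -1.13] q [-0.743  0.489  0.376  1.674 -0.204  1.019  0.949]
[[-0.9485  0.3169 -0.0015]
 [ 0.3169  0.9485 -0.0013]
 [ 0.001  -0.0017 -1.    ]]
held [0.5712 0.2082 0.0502] off [-0.0172 -0.0403] 0.0439 rms 0.0003 34
held [0.571  0.2082 0.0502] off [-0.0174 -0.0404] 0.044 rms 0.0003 31
```

View pics/w5.png

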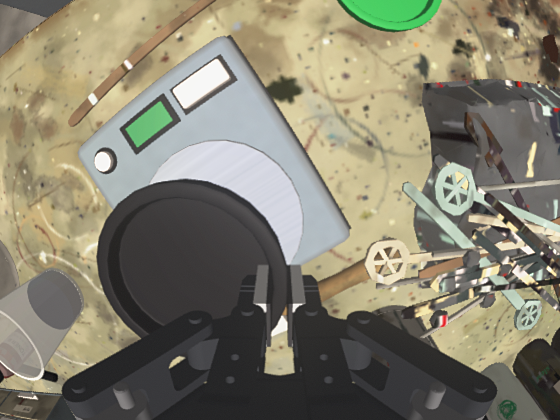

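View pics/t5c.png

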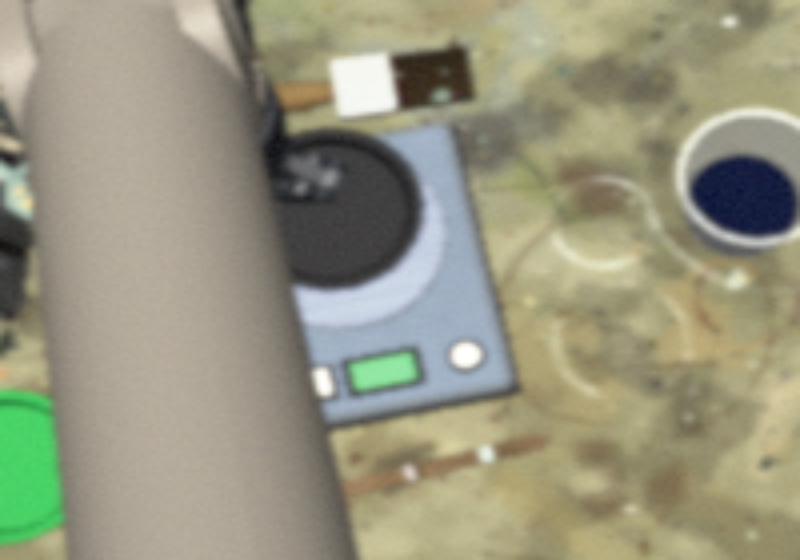

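Request:
move_arm(
  commands=[
    [[0,0,0.012,0],[0,0,0.018,0],[0,0,0.015,0],[0,0,0.012,0],[0,0,0.008,0],[0,0,0.004,0],[0,0,0.002,0],[0,0,0,0],[0,0,0,0]],
  ],
)

```text
t: 7.92
position: [0.5896, 0.2503, 0.065]
eef_rot: [[-0.949, 0.315, 0.001], [0.315, 0.949, 0.001], [-0.001, 0.001, -1.0]]
force: [0.0, 0.3, -1.2]
width: 0.082
```

```bash
python3 - <<'E'
from h import *
st();w=cap('wrist','w6');p=arm.get_obs()['position'];held(w,p,75)
E
```

```text
t 7.9167 p [0.5896 0.2503 0.065 ] w 0.08228633177526933 F [ 0.01  0.27 -1.21] q [-0.723  0.569  0.349  1.722 -0.239  0.89   0.977]
[[-9.490e-01  3.154e-01  1.200e-03]
 [ 3.154e-01  9.490e-01  6.000e-04]
 [-1.000e-03  9.000e-04 -1.000e+00]]
held [0.5723 0.2097 0.0501] off [-0.0174 -0.0408] 0.0443 rms 0.0003 33
```

View pics/w6.png

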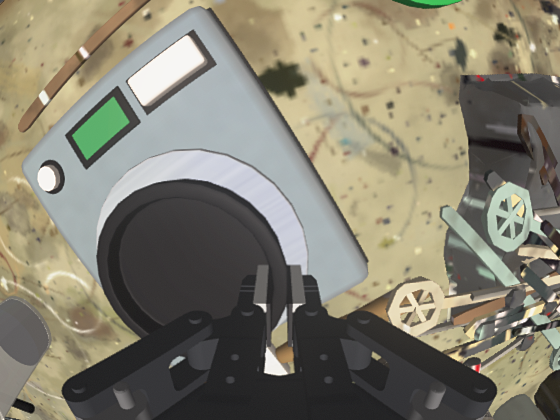

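Request:
move_arm(
  commands=[
    [[0.0005,-0.001,0.002,0],[0,0,0.001,0],[0,0,0.001,0],[0,0,0,0],[0,0,0,0]],
  ],
)

```text
t: 8.38
position: [0.5886, 0.2496, 0.061]
eef_rot: [[-0.949, 0.315, 0.001], [0.315, 0.949, 0.001], [-0.001, 0.001, -1.0]]
force: [-0.8, 0.7, 3.3]
width: 0.082
```

Contact. I release with a modest opening.

Request:
move_arm(
  commands=[
    [[0,0,0,0],[0,0,0,0],[0,0,0,0],[0,0,0,0]],
  ],
  gripper=0.03,
)

```text
t: 8.72
position: [0.5881, 0.2493, 0.0601]
eef_rot: [[-0.949, 0.315, -0.0], [0.315, 0.949, -0.0], [0.0, -0.0, -1.0]]
force: [0.9, 0.5, -0.6]
width: 0.352
```

Request:
move_arm(
  commands=[
    [[0,0,-0.008,0],[0,0,-0.02,0],[0,0,-0.03,0],[0,0,-0.03,0],[0,0,-0.03,0],[0,0,-0.02,0],[0,0,0,0],[0,0,0,0]],
  ],
)

```text
t: 9.38
position: [0.5891, 0.2496, 0.2003]
eef_rot: [[-0.949, 0.315, 0.003], [0.315, 0.949, 0.002], [-0.002, 0.003, -1.0]]
force: [0.0, 0.2, -0.2]
width: 0.348
```

```bash
python3 - <<'E'
from h import *
st();w=cap('wrist','w7');wcirc(w,.068,.052,(.572,.207),75,(100,90,300,280))
cap('top','t7')
i=cv2.imread('pics/t7.png');cv2.imwrite('pics/t7c.png',cv2.resize(i[140:300,130:330],None,fx=4,fy=3.5))
E
```

```text
t 9.3833 p [0.5891 0.2496 0.2003] w 0.348305905510147 F [ 0.04  0.19 -0.25] q [-0.759  0.426  0.395  1.611 -0.177  1.136  0.929]
[[-0.949   0.3154  0.003 ]
 [ 0.3154  0.949   0.0018]
 [-0.0023  0.0027 -1.    ]]
circ [0.5727 0.206  0.0502] rms 0.0007 n 46
```

View pics/w7.png

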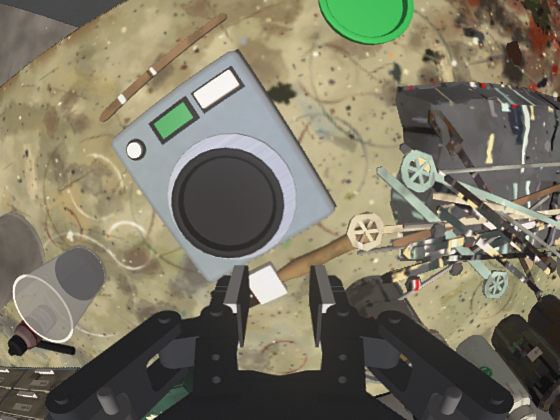

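View pics/t7c.png

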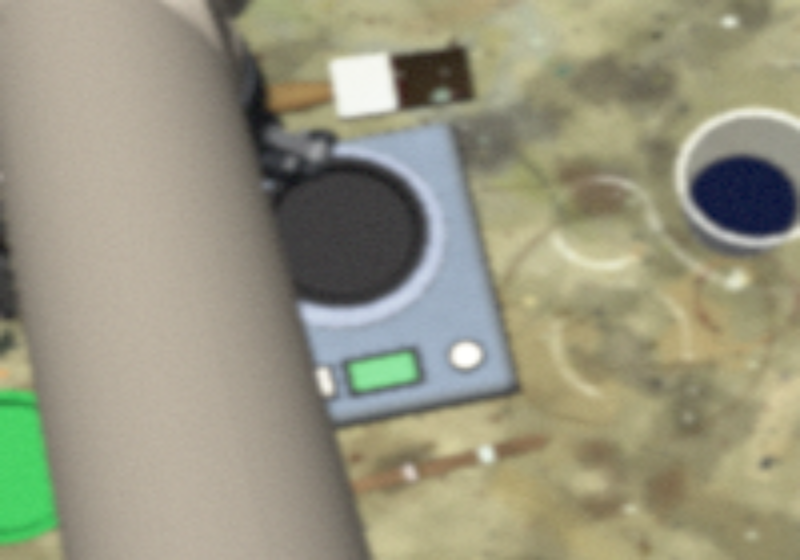

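```bash
python3 - <<'E'
from h import *
w=cap('wrist');
g=cv2.cvtColor(w['img'],6)
m=np.zeros_like(g);m[60:115,185:250]=g[60:115,185:250]>215
cs,_=cv2.findContours(m,0,1);k=max(cs,key=cv2.contourArea);r=cv2.minAreaRect(k);print(r)
K=rayw(w,*r[0],.049);p=arm.get_obs()['position'];R=np.array(arm.get_obs()['eef_rot']);print(K.round(4),'tool delta',(R.T@(K-p)).round(4))
E
```

```text
((216.8076934814453, 90.46151733398438), (18.305105209350586, 43.5439567565918), 56.30992889404297)
[0.4719 0.2299 0.049 ] tool delta [ 0.1031 -0.0543  0.1482]
```

Request:
move_arm(
  commands=[
    [[0.0209,-0.0112,0,0],[0.0209,-0.0112,0.01,0],[0.0209,-0.0112,0.015,0],[0.0209,-0.0112,0.02,0],[0.0209,-0.0112,0.025,0],[0,0,0.025,0],[0,0,0.02,0],[0,0,0.015,0],[0,0,0.01,0],[0,0,0,0],[0,0,0,0]],
  ],
  gripper=0,
)

```text
t: 10.45
position: [0.4711, 0.2288, 0.0577]
eef_rot: [[-0.949, 0.315, -0.001], [0.315, 0.949, -0.001], [0.001, -0.001, -1.0]]
force: [1.1, 0.5, 0.3]
width: 0.001
```

```bash
python3 - <<'E'
from h import *
st();w=cap('wrist','w8');cap('side','s8')
i=cv2.imread('pics/s8.png');cv2.imwrite('pics/s8c.png',cv2.resize(i[150:290,200:360],None,fx=4,fy=4))
E
```

```text
t 10.45 p [0.4711 0.2288 0.0577] w 0.0010263194832233462 F [1.08 0.51 0.26] q [-0.822  0.404  0.352  2.01  -0.197  0.761  0.897]
[[-9.490e-01  3.154e-01 -1.200e-03]
 [ 3.154e-01  9.490e-01 -1.100e-03]
 [ 8.000e-04 -1.400e-03 -1.000e+00]]
```

View pics/w8.png

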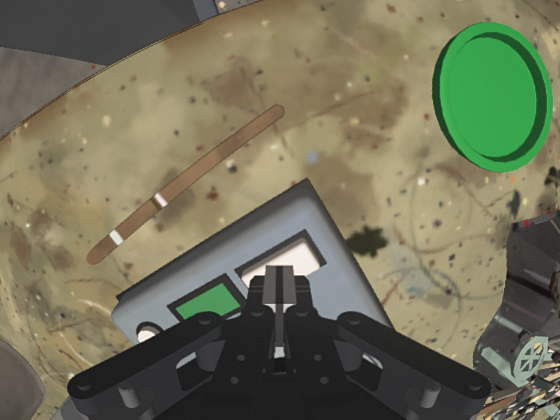

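View pics/s8c.png

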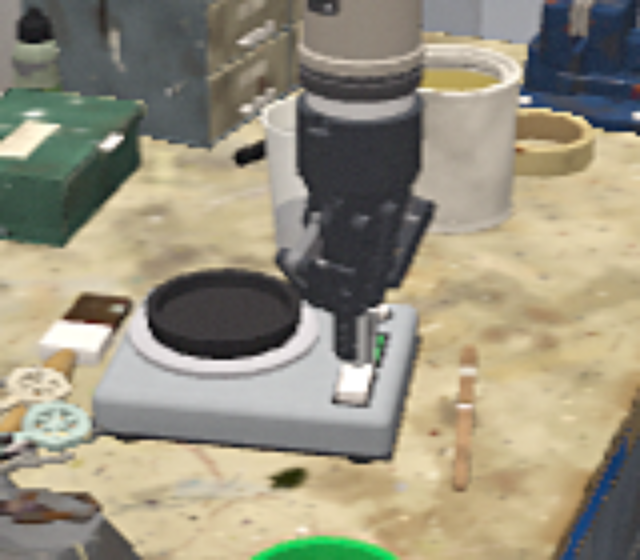

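Request:
move_arm(
  commands=[
    [[0,0.003,0.005,0],[0,0,0.003,0],[0,0,0.002,0],[0,0,0.002,0],[0,0,0.0015,0],[0,0,0,0],[0,0,0,0],[0,0,0,0]],
  ],
)

```text
t: 11.22
position: [0.4726, 0.2326, 0.0452]
eef_rot: [[-0.949, 0.315, 0.001], [0.315, 0.949, 0.001], [-0.0, 0.001, -1.0]]
force: [-1.1, 1.3, 3.7]
width: 0.001
```

Request:
move_arm(
  commands=[
    [[0,0,0.001,0],[0,0,0.001,0],[0,0,0,0],[0,0,0,0],[0,0,0,0]],
  ],
)

```text
t: 11.63
position: [0.4727, 0.2326, 0.0439]
eef_rot: [[-0.949, 0.315, 0.0], [0.315, 0.949, 0.001], [0.0, 0.001, -1.0]]
force: [-2.2, 0.6, 11.6]
width: -0.002
```

Request:
move_arm(
  commands=[
    [[0,0,-0.01,0],[0,0,-0.03,0],[0,0,-0.04,0],[0,0,-0.04,0],[0,0,-0.04,0],[0,0,-0.03,0],[-0.0243,-0.0264,-0.01,0],[-0.0243,-0.0264,0,0],[-0.0243,-0.0264,0,0],[-0.0243,-0.0264,0,0],[-0.0243,-0.0264,0,0],[-0.0243,-0.0264,0,0],[-0.0243,-0.0264,0,0],[-0.0243,-0.0264,0,0],[-0.0243,-0.0264,0,0],[-0.0243,-0.0264,0,0],[0,0,0,0],[0,0,0,0],[0,0,0,0]],
  ],
  gripper=0.07,
)

```text
t: 13.22
position: [0.619, -0.0948, 0.242]
eef_rot: [[-0.949, 0.316, -0.002], [0.316, 0.949, 0.001], [0.002, -0.0, -1.0]]
force: [-0.2, 0.1, -0.5]
width: 0.818
```

```bash
python3 - <<'E'
from h import *
st();w=cap('wrist','w9');c=cap('top','t9')
spots(c,'top',['key_top','dropper_mid','tin','pen','cup'],1)
i=c['img'];cv2.imwrite('pics/t9c.png',cv2.resize(i[140:300,180:400],None,fx=3.5,fy=3.5))
g=cv2.cvtColor(i,6)
m=(g<75).astype(np.uint8);m2=np.zeros_like(m);m2[180:236,186:246]=m[180:236,186:246]
cs,_=cv2.findContours(m2,0,1);k=max(cs,key=cv2.contourArea);e=cv2.fitEllipse(cv2.convexHull(k));print('saucer',e,ray(c,*e[0],0.066).round(4))
E
```

```text
t 13.2167 p [ 0.619  -0.0948  0.242 ] w 0.8178381094783728 F [-0.21  0.09 -0.54] q [-0.344  0.399  0.579  1.593 -0.228  1.22   1.528]
[[-9.488e-01  3.157e-01 -1.800e-03]
 [ 3.157e-01  9.488e-01  6.000e-04]
 [ 1.900e-03 -0.000e+00 -1.000e+00]]
top key_top 0.69 [0.47   0.2274 0.0518] px [204. 250.]
top tin 0.59 [ 0.5467 -0.0892  0.0263] px [339. 222.]
top cup 0.98 [ 0.6143 -0.036   0.0423] px [318. 192.]
saucer ((214.57296752929688, 205.8409881591797), (41.02788162231445, 41.84157943725586), 71.41482543945312) [0.5717 0.2049 0.066 ]
```

View pics/w9.png

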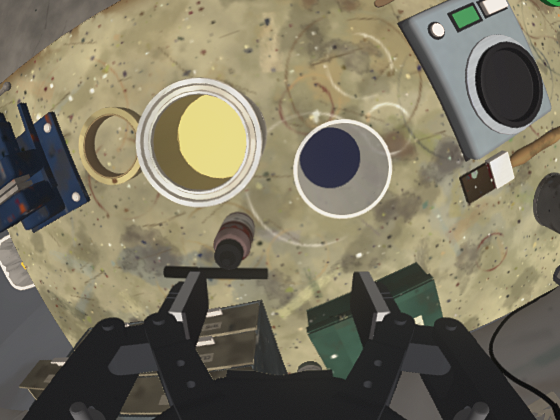

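View pics/t9c.png

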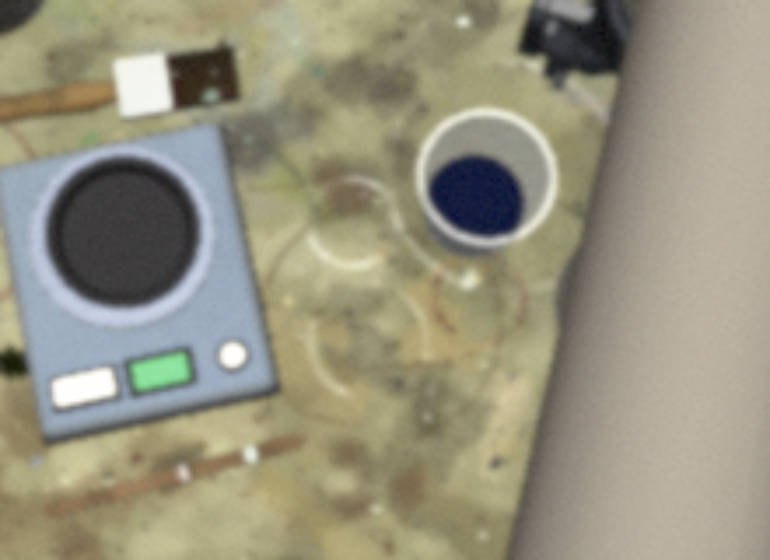

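```bash
python3 - <<'E'
from h import *
w=cap('wrist','w10');i=w['img'];cv2.imwrite('pics/w10c.png',cv2.resize(i[190:300,150:310],None,fx=5,fy=5,interpolation=2))
spots(w,'wrist',['dropper_mid','tin','cup','pen'],2)
for n,u,v,z in [('cap',230,254,.100),('top',230,258,.106),('tin',200,143,.118)]: print(n,rayw(w,u,v,z).round(4))
E
```

```text
wrist dropper_mid 0.9 [ 0.6461 -0.1529  0.0713] px [233. 237.]
wrist dropper_mid 0.57 [0.4712 0.2202 0.0507] px [584. -92.]
wrist tin 0.67 [ 0.5349 -0.1556  0.0682] px [188. 132.]
wrist tin 0.29 [0.5256 0.1497 0.0432] px [499.  13.]
wrist cup 0.89 [ 0.6193 -0.0166  0.0554] px [351. 169.]
wrist cup 0.32 [ 0.4933 -0.2931  0.0231] px [ 66. 133.]
wrist pen 0.87 [ 0.7022 -0.2056  0.0151] px [215. 272.]
cap [ 0.6523 -0.1542  0.1   ]
top [ 0.6539 -0.154   0.106 ]
tin [ 0.5439 -0.1377  0.118 ]
```

View pics/w10c.png

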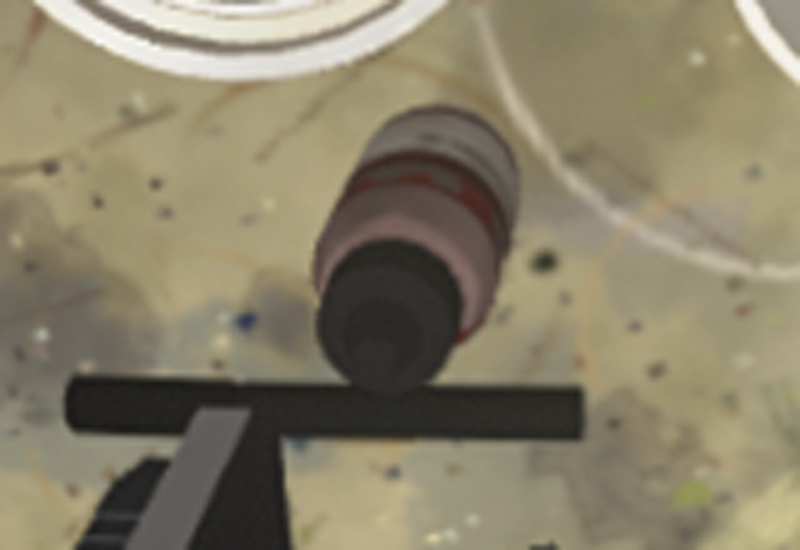

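```bash
cat >> h.py <<'E'
def projw(c,w):
    M=np.array(c['camera_from_world']);p=M[:3,:3]@np.array(w)+M[:3,3];K=np.array(c['mtx'])
    a=np.array([p[0],-p[1]]);n=np.linalg.norm(a);th=np.arctan2(n,-p[2]);a=a/n*th
    return np.array([K[0,0]*a[0]+K[0,2],K[1,1]*a[1]+K[1,2]])
E
python3 - <<'E'
from h import *
w=cap('wrist');i=w['img']
out=[]
for x,y in [(.65,-.158),(.648,-.155)]:
    d=cv2.resize(i[190:300,150:310],None,fx=3,fy=5,interpolation=2);d=cv2.resize(i[190:300,150:310],None,fx=5,fy=5,interpolation=2)
    for z,r,col in [(0,.0205,(0,0,255)),(.076,.0205,(0,255,255)),(.106,.005,(0,255,0))]:
        for t in np.linspace(0,6.28,80):
            u=(projw(w,[x+r*np.cos(t),y+r*np.sin(t),z])-[150,190])*5+2
            if 0<=u[1]<d.shape[0] and 0<=u[0]<d.shape[1]: cv2.circle(d,(int(u[0]),int(u[1])),2,col,-1)
    out.append(d[60:460,230:600])
cv2.imwrite('pics/b1.png',np.hstack(out))
E
```

```text
(no output)
```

View pics/b1.png

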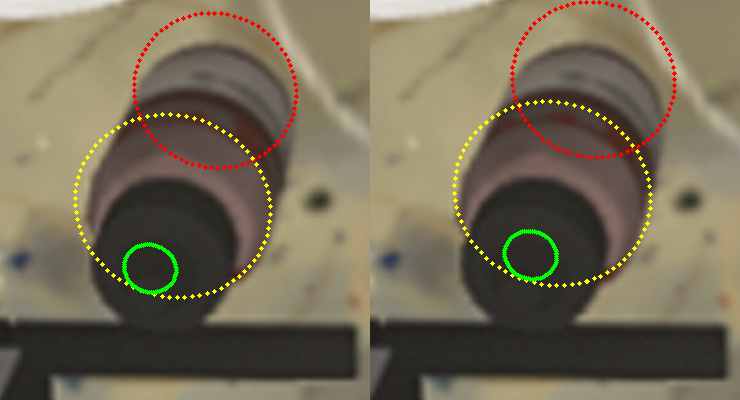

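```bash
python3 - <<'E'
from h import *
w=cap('wrist');i=w['img']
out=[]
for x,y in [(.656,-.1575),(.654,-.156)]:
    d=cv2.resize(i[190:300,150:310],None,fx=5,fy=5,interpolation=2)
    for z,r,col in [(0,.0205,(0,0,255)),(.072,.0205,(0,255,255)),(.106,.005,(0,255,0))]:
        for t in np.linspace(0,6.28,80):
            u=(projw(w,[x+r*np.cos(t),y+r*np.sin(t),z])-[150,190])*5+2
            if 0<=u[1]<d.shape[0] and 0<=u[0]<d.shape[1]: cv2.circle(d,(int(u[0]),int(u[1])),1,col,-1)
    out.append(d[60:460,230:600])
# top cam from first picture
c=cap('top');i=cv2.imread('pics/top0.png')
x,y=.655,-.157
d=cv2.resize(i[155:195,350:390],None,fx=10,fy=10,interpolation=2)
for z,r,col in [(0,.0205,(0,0,255)),(.072,.0205,(0,255,255)),(.106,.005,(0,255,0))]:
        for t in np.linspace(0,6.28,80):
            u=(proj(c,[x+r*np.cos(t),y+r*np.sin(t),z])-[350,155])*10+5
            if 0<=u[1]<400 and 0<=u[0]<400: cv2.circle(d,(int(u[0]),int(u[1])),1,col,-1)
cv2.imwrite('pics/b2.png',np.hstack(out)); cv2.imwrite('pics/b3.png',d)
E
```

```text
(no output)
```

View pics/b2.png

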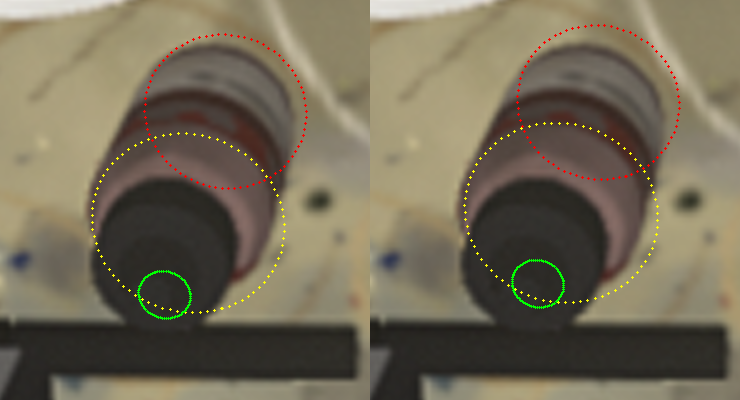

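View pics/b3.png

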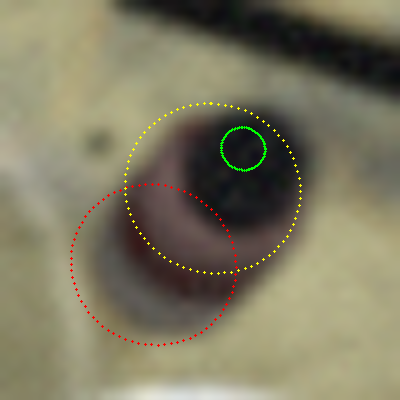

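Request:
move_arm(
  commands=[
    [[-0.0137,-0.0126,0,0],[-0.0137,-0.0126,0,0],[-0.0137,-0.0126,0,0],[-0.0137,-0.0126,0,0],[0,0,0,-0.09],[0,0,0,-0.09],[0,0,0.01,0],[0,0,0.02,0],[0,0,0.03,0],[0,0,0,0],[0,0,0,0],[0,0,0,0]],
  ],
)

```text
t: 14.97
position: [0.6564, -0.1603, 0.1837]
eef_rot: [[-0.99, 0.141, 0.001], [0.141, 0.99, -0.0], [-0.001, -0.0, -1.0]]
force: [-0.2, -0.4, 0.1]
width: 0.819
```

```bash
python3 - <<'E'
from h import *
st();w=cap('wrist','w11')
o=arm.get_obs();print((np.array(o['eef_rot']).T@(np.array([.655,-.160,.044])-o['position'])).round(4))
E
```

```text
t 14.9667 p [ 0.6564 -0.1603  0.1837] w 0.8188948505201281 F [-0.17 -0.4   0.06] q [-0.182  0.529  0.521  1.535 -0.279  1.151  1.824]
[[-9.90e-01  1.41e-01  1.10e-03]
 [ 1.41e-01  9.90e-01 -4.00e-04]
 [-1.10e-03 -2.00e-04 -1.00e+00]]
[0.0022 0.0003 0.1404]
```

View pics/w11.png

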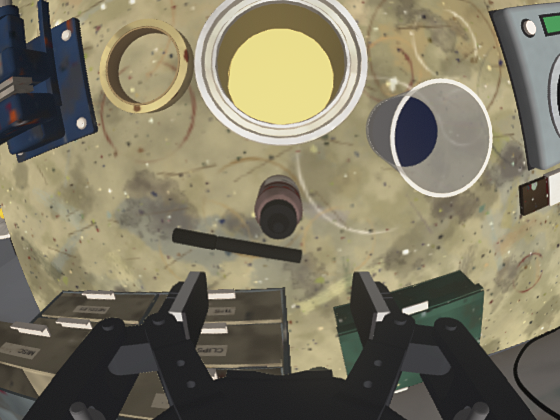

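```bash
python3 - <<'E'
from h import *
w=cap('wrist');i=w['img']
d=cv2.resize(i[160:260,230:330],None,fx=5,fy=5,interpolation=2)
x,y=.655,-.160
for z,r,col in [(0,.0205,(0,0,255)),(.072,.0205,(0,255,255)),(.106,.005,(0,255,0))]:
    for t in np.linspace(0,6.28,80):
        u=(projw(w,[x+r*np.cos(t),y+r*np.sin(t),z])-[230,160])*5+2
        if 0<=u[1]<500 and 0<=u[0]<500: cv2.circle(d,(int(u[0]),int(u[1])),1,col,-1)
cv2.imwrite('pics/b4.png',d)
E
```

```text
(no output)
```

View pics/b4.png

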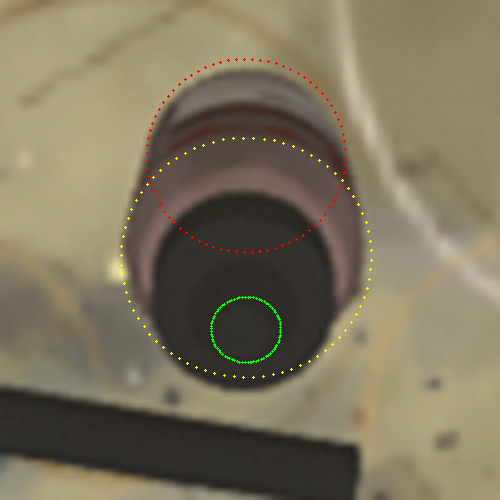

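Request:
move_arm(
  commands=[
    [[0,0,0.015,0],[0,0,0.025,0],[0,0,0.03,0],[0,0,0.025,0],[0,0,0.02,0],[0,0,0.012,0],[0,0,0.008,0],[0,0,0.004,0],[0,0,0,0],[0,0,0,0]],
  ],
)

```text
t: 15.9
position: [0.6569, -0.1606, 0.0452]
eef_rot: [[-0.99, 0.14, 0.002], [0.14, 0.99, -0.0], [-0.002, -0.0, -1.0]]
force: [-0.5, 0.2, 0.6]
width: 0.822
```

```bash
python3 - <<'E'
from h import *
st();w=cap('wrist','w12');s=cap('side','s12')
cv2.imwrite('pics/s12c.png',cv2.resize(s['img'][110:230,220:380],None,fx=4.5,fy=4.5))
E
```

```text
t 15.9 p [ 0.6569 -0.1606  0.0452] w 0.8221826674292216 F [-0.52  0.19  0.61] q [-0.14   0.67   0.459  1.642 -0.356  0.911  1.883]
[[-9.901e-01  1.404e-01  2.300e-03]
 [ 1.404e-01  9.901e-01 -4.000e-04]
 [-2.300e-03 -1.000e-04 -1.000e+00]]
```

View pics/w12.png

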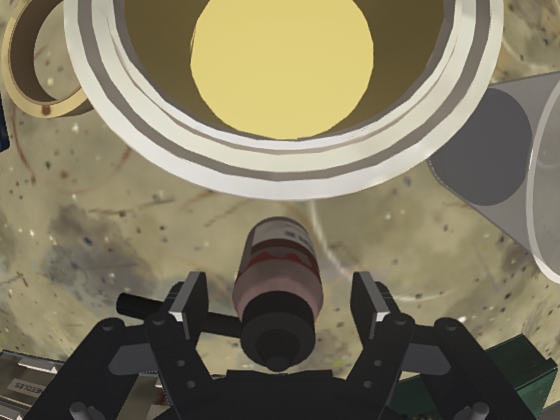

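View pics/s12c.png

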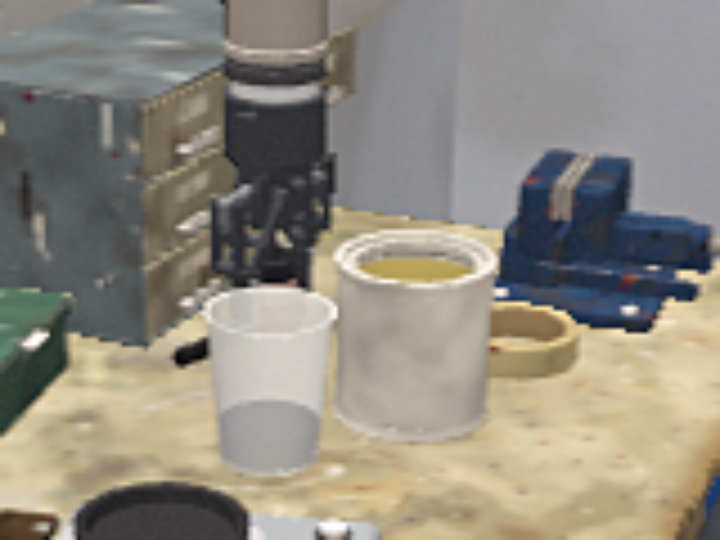

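Request:
move_arm(
  commands=[
    [[0,0,0,0],[0,0,0,0],[0,0,0,0],[0,0,0,0],[0,0,0,0],[0,0,0,0],[0,0,0,0]],
  ],
  gripper=0,
)

```text
t: 16.58
position: [0.6566, -0.1606, 0.0448]
eef_rot: [[-0.99, 0.14, 0.002], [0.14, 0.99, -0.0], [-0.002, -0.0, -1.0]]
force: [0.0, -0.3, 5.0]
width: 0.446
```

```bash
python3 - <<'E'
from h import *
st();w=cap('wrist','w13')
E
```

```text
t 16.5833 p [ 0.6566 -0.1606  0.0448] w 0.44603183724485457 F [ 0.01 -0.28  5.  ] q [-0.14   0.671  0.459  1.642 -0.356  0.911  1.883]
[[-9.901e-01  1.405e-01  1.700e-03]
 [ 1.405e-01  9.901e-01 -4.000e-04]
 [-1.700e-03 -2.000e-04 -1.000e+00]]
```

View pics/w13.png

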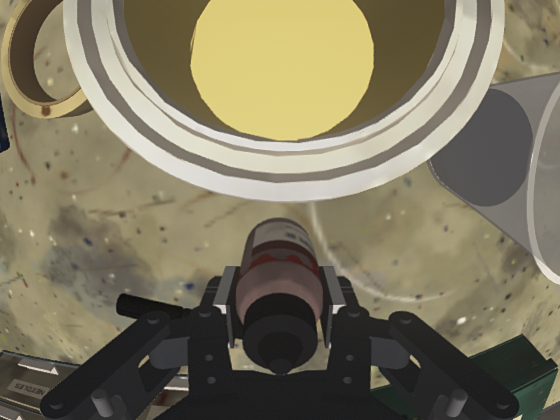

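Request:
move_arm(
  commands=[
    [[0,0,-0.005,0],[0,0,-0.012,0],[0,0,-0.02,0],[0,0,-0.03,0],[0,0,-0.035,0],[0,0,-0.035,0],[0,0,-0.02,0],[0,0,-0.01,0],[0,0,0,0],[0,0,0,0]],
  ],
)

```text
t: 17.47
position: [0.6553, -0.1598, 0.21]
eef_rot: [[-0.99, 0.14, -0.001], [0.14, 0.99, 0.001], [0.001, 0.001, -1.0]]
force: [0.1, 0.5, -1.3]
width: 0.445
```

```bash
python3 - <<'E'
from h import *
st();w=cap('wrist','w14');s=cap('side','s14')
cv2.imwrite('pics/s14c.png',cv2.resize(s['img'][60:200,220:380],None,fx=4.2,fy=4.2))
E
```

```text
t 17.4667 p [ 0.6553 -0.1598  0.21  ] w 0.44531961909645734 F [ 0.12  0.53 -1.33] q [-0.188  0.508  0.531  1.506 -0.268  1.201  1.816]
[[-9.901e-01  1.401e-01 -1.200e-03]
 [ 1.401e-01  9.901e-01  7.000e-04]
 [ 1.300e-03  6.000e-04 -1.000e+00]]
```

View pics/w14.png

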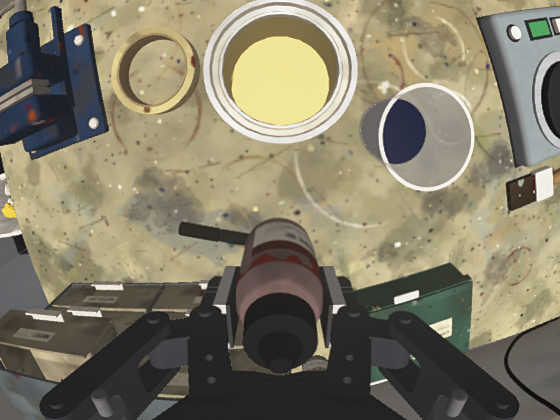

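View pics/s14c.png

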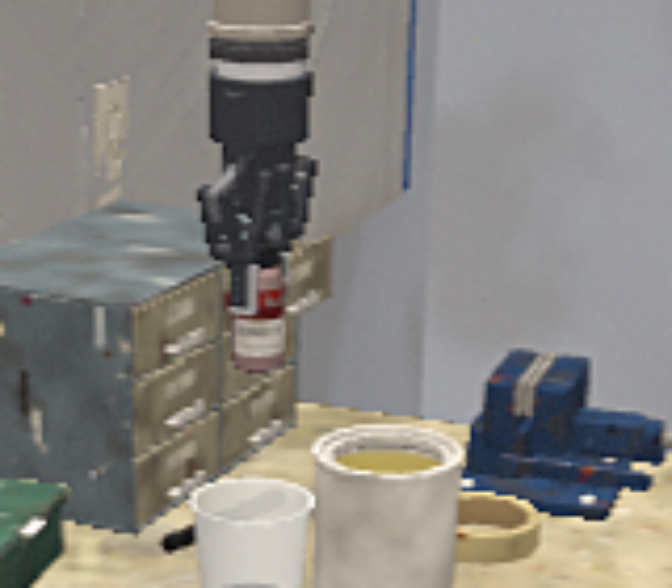

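```bash
cat >> h.py <<'E'
def overlay(dx,fn,H=.0448):
    w=cap('wrist');i=w['img'];o=arm.get_obs();p=np.array(o['position']);R=np.array(o['eef_rot'])
    d=cv2.resize(i[200:400,200:360],None,fx=3,fy=3,interpolation=2)
    for z,r,col in [(0,.0205,(0,0,255)),(.072,.0205,(0,255,255)),(.106,.005,(0,255,0))]:
        for t in np.linspace(0,6.28,100):
            q=p+R@np.array([dx+r*np.cos(t),r*np.sin(t),H-z])
            u=(projw(w,q)-[200,200])*3+1
            if 0<=u[1]<600 and 0<=u[0]<480: cv2.circle(d,(int(u[0]),int(u[1])),1,col,-1)
    return d
E
python3 - <<'E'
from h import *
a=overlay(0,'');b=overlay(.004,'');cv2.imwrite('pics/b5.png',np.hstack([a[:,40:420],b[:,40:420]]))
E
```

```text
(no output)
```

View pics/b5.png

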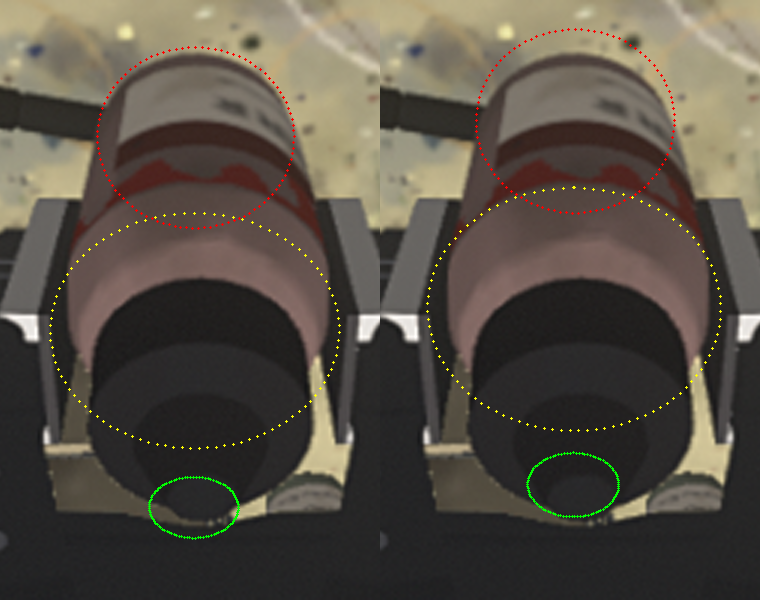

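Request:
move_arm(
  commands=[
    [[0.005,0.0132,0,0],[0.0101,0.0264,0,0],[0.0126,0.033,0,0],[0.0126,0.033,0,0],[0.0126,0.033,0,0],[0.0126,0.033,0,0],[0.0126,0.033,0,0],[0.0126,0.033,0,0],[0.0126,0.033,0,0],[0.0126,0.033,0,0],[0.0101,0.0264,0,0],[0.005,0.0132,0,0],[0.0026,0.0066,0,0],[0,0,0,0],[0,0,0,0],[0,0,0,0]],
  ],
)

```text
t: 19.0
position: [0.5734, 0.2018, 0.2109]
eef_rot: [[-0.99, 0.144, 0.0], [0.144, 0.99, -0.001], [-0.001, -0.001, -1.0]]
force: [0.1, -0.4, -1.4]
width: 0.445
```

```bash
python3 - <<'E'
from h import *
st();w=cap('wrist','w15');s=cap('side','s15')
o=arm.get_obs();print((np.array(o['eef_rot']).T@(np.array([.572,.2053,.1018])-o['position'])).round(4))
cv2.imwrite('pics/s15c.png',cv2.resize(s['img'][110:280,200:340],None,fx=3.5,fy=3.5))
E
```

```text
t 19.0 p [0.5734 0.2018 0.2109] w 0.4448569499100823 F [ 0.09 -0.42 -1.37] q [-0.761  0.368  0.457  1.677 -0.174  1.137  1.169]
[[-9.895e-01  1.442e-01  5.000e-04]
 [ 1.442e-01  9.895e-01 -1.500e-03]
 [-7.000e-04 -1.400e-03 -1.000e+00]]
[0.0018 0.0029 0.1091]
```

View pics/w15.png

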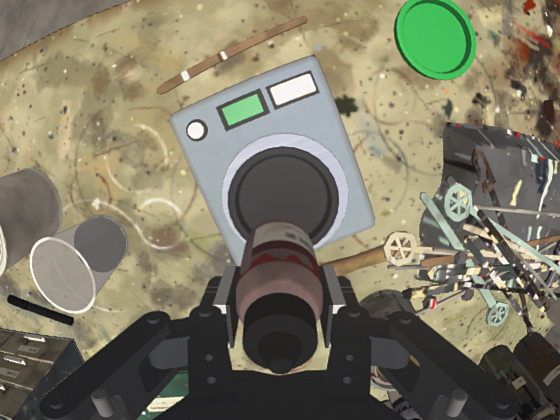

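View pics/s15c.png

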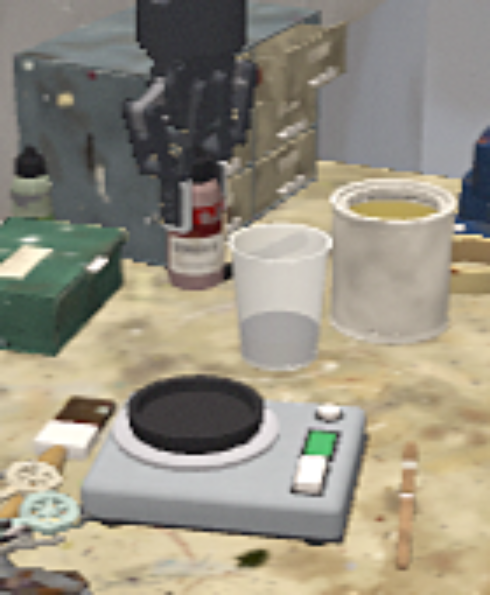

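Request:
move_arm(
  commands=[
    [[0.0009,0.0015,0.01,0],[0.0009,0.0014,0.02,0],[0,0,0.02,0],[0,0,0.02,0],[0,0,0.015,0],[0,0,0.008,0],[0,0,0.004,0],[0,0,0,0],[0,0,0,0],[0,0,0,0]],
  ],
)

```text
t: 19.93
position: [0.5722, 0.2082, 0.1149]
eef_rot: [[-0.99, 0.14, 0.002], [0.14, 0.99, 0.001], [-0.002, 0.001, -1.0]]
force: [0.6, 0.2, -1.2]
width: 0.446
```

```bash
python3 - <<'E'
from h import *
st();w=cap('wrist','w16');s=cap('side','s16')
o=arm.get_obs();print((np.array(o['eef_rot']).T@(np.array([.572,.2053,.1018])-o['position'])).round(4))
cv2.imwrite('pics/s16c.png',cv2.resize(s['img'][150:270,200:340],None,fx=5,fy=5))
E
```

```text
t 19.9333 p [0.5722 0.2082 0.1149] w 0.4460385182220009 F [ 0.63  0.25 -1.15] q [-0.739  0.467  0.422  1.77  -0.228  0.951  1.206]
[[-0.9901  0.1405  0.002 ]
 [ 0.1405  0.9901  0.001 ]
 [-0.0018  0.0013 -1.    ]]
[-0.0004 -0.0029  0.0131]
```

View pics/w16.png

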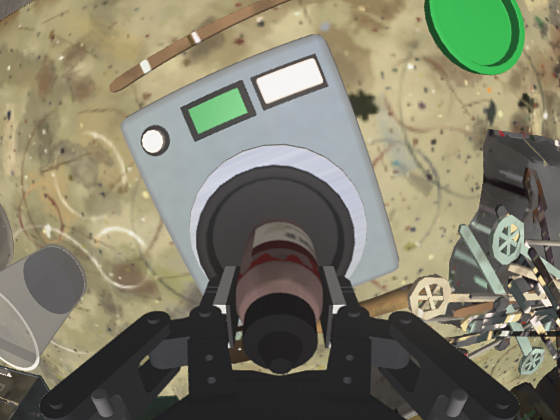

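View pics/s16c.png

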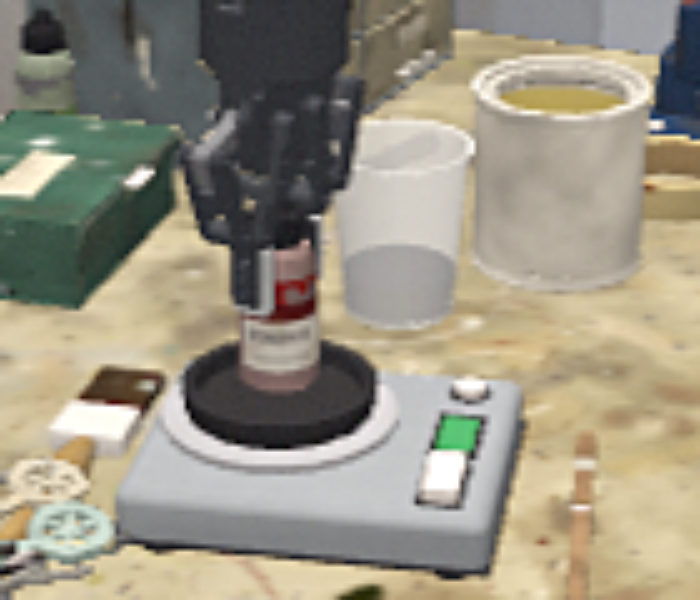

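```bash
python3 - <<'E'
from h import *
from scipy.optimize import least_squares
w=cap('wrist');g=cv2.cvtColor(w['img'],6)
m=np.zeros_like(g);m[140:262,185:370]=g[140:262,185:370]<88
m=cv2.morphologyEx(m,cv2.MORPH_OPEN,np.ones((3,3)))
cs,_=cv2.findContours(m,0,1);k=cv2.convexHull(max(cs,key=cv2.contourArea))[:,0];k=k[k[:,1]<255]
P=np.array([rayw(w,u,v,.068)[:2] for u,v in k])
f=lambda a:np.hypot(P[:,0]-a[0],P[:,1]-a[1])-a[2]
r=least_squares(f,[.572,.206,.051],loss='soft_l1',f_scale=.001);print(r.x.round(4),np.abs(f(r.x)).mean().round(4),len(k),k.min(0),k.max(0))
E
```

```text
[0.5718 0.206  0.0503] 0.0001 25 [197 166] [353 251]
```

Request:
move_arm(
  commands=[
    [[0,-0.001,0.004,0],[0,-0.001,0.003,0],[0,0,0.002,0],[0,0,0.002,0],[0,0,0.001,0],[0,0,0,0],[0,0,0,0],[0,0,0,0]],
  ],
)

```text
t: 20.75
position: [0.571, 0.2059, 0.1018]
eef_rot: [[-0.99, 0.14, 0.0], [0.14, 0.99, -0.0], [-0.0, -0.0, -1.0]]
force: [1.2, -0.9, -0.6]
width: 0.447
```

Request:
move_arm(
  commands=[
    [[0,0,0.0008,0],[0,0,0,0],[0,0,0,0]],
  ],
)

```text
t: 21.0
position: [0.5713, 0.2059, 0.1017]
eef_rot: [[-0.99, 0.14, 0.001], [0.14, 0.99, 0.0], [-0.0, 0.0, -1.0]]
force: [-1.7, -1.8, 5.2]
width: 0.443
```

Request:
move_arm(
  commands=[
    [[0,0,0,0],[0,0,0,0],[0,0,0,0],[0,0,0,0],[0,0,0,0]],
  ],
  gripper=0.075,
)

```text
t: 21.42
position: [0.5709, 0.2062, 0.1008]
eef_rot: [[-0.99, 0.14, -0.0], [0.14, 0.99, 0.0], [0.0, 0.0, -1.0]]
force: [0.3, 0.8, -0.0]
width: 0.879
```

```bash
python3 - <<'E'
from h import *
st();w=cap('wrist','w17');s=cap('side','s17')
cv2.imwrite('pics/s17c.png',cv2.resize(s['img'][150:270,200:340],None,fx=5,fy=5))
E
```

```text
t 21.4167 p [0.5709 0.2062 0.1008] w 0.8786699643065614 F [ 0.26  0.77 -0.03] q [-0.732  0.482  0.416  1.784 -0.236  0.925  1.215]
[[-9.901e-01  1.401e-01 -1.000e-04]
 [ 1.401e-01  9.901e-01  1.000e-04]
 [ 1.000e-04  1.000e-04 -1.000e+00]]
```

View pics/w17.png

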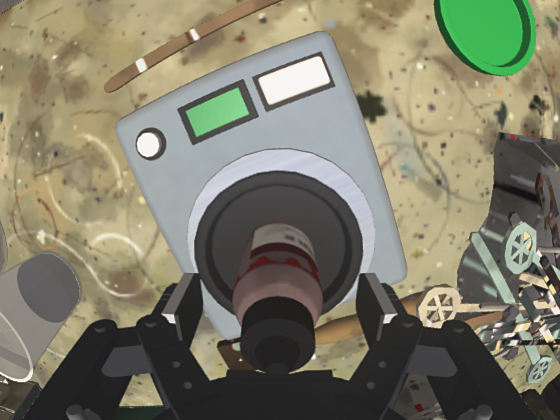

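View pics/s17c.png

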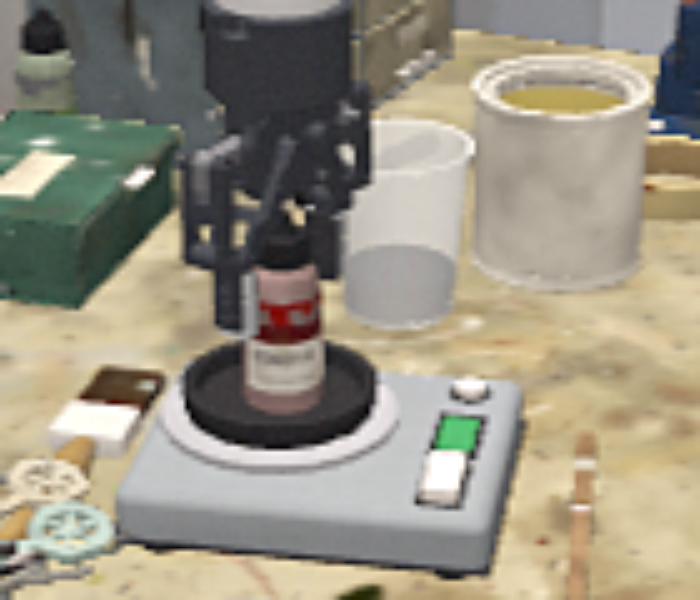

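Standing and released. I raise straight up.

Request:
move_arm(
  commands=[
    [[0,0,-0.008,0],[0,0,-0.02,0],[0,0,-0.035,0],[0,0,-0.04,0],[0,0,-0.04,0],[0,0,-0.02,0],[0.03,0,0,0],[0.03,0,0,0],[0,0,0,0],[0,0,0,0],[0,0,0,0]],
  ],
)

```text
t: 22.43
position: [0.5121, 0.2143, 0.2647]
eef_rot: [[-0.99, 0.14, 0.001], [0.14, 0.99, 0.001], [-0.001, 0.001, -1.0]]
force: [0.2, -0.8, 0.4]
width: 0.877
```

```bash
python3 - <<'E'
from h import *
st();w=cap('wrist','w18');s=cap('side','s18');c=cap('top','t18')
a=cv2.resize(s['img'][150:270,200:340],None,fx=3,fy=3);b=cv2.resize(w['img'][60:320,60:480],(420,360))
cv2.imwrite('pics/f18.png',np.hstack([a,b[:360,:]*1 if a.shape[0]==360 else b]))
spots(w,'wrist',['saucer_mid','dropper_mid'],2);spots(s,'side',['saucer_mid','dropper_mid','key_top'],2)
# silhouettes side: saucer outline cx vs bottle
d=cv2.resize(s['img'][170:260,220:300],None,fx=6,fy=6,interpolation=2)
for x,y,z,r,col in [(.5718,.206,.068,.052,(0,255,0)),(.5718,.206,.057,.0205,(0,0,255)),(.5718,.206,.157,.0205,(0,255,255)),(.5718,.206,.163,.005,(255,255,0))]:
    for t in np.linspace(0,6.28,90):
        u=(proj(s,[x+r*np.cos(t),y+r*np.sin(t),z])-[220,170])*6+3
        if 0<=u[1]<540 and 0<=u[0]<480: cv2.circle(d,(int(u[0]),int(u[1])),1,col,-1)
cv2.imwrite('pics/o18.png',d)
E
```

```text
t 22.4333 p [0.5121 0.2143 0.2647] w 0.8774020928613779 F [ 0.16 -0.84  0.36] q [-0.86   0.22   0.459  1.732 -0.104  1.211  1.055]
[[-9.901e-01  1.403e-01  1.400e-03]
 [ 1.403e-01  9.901e-01  6.000e-04]
 [-1.300e-03  8.000e-04 -1.000e+00]]
wrist saucer_mid 0.72 [0.4156 0.4052 0.0061] px [434.  72.]
wrist saucer_mid 0.66 [0.5615 0.2073 0.0538] px [278. 230.]
wrist dropper_mid 0.57 [0.5591 0.2121 0.1296] px [283. 255.]
wrist dropper_mid 0.47 [0.4684 0.227  0.0527] px [284. 146.]
side saucer_mid 0.92 [0.5601 0.2216 0.0571] px [258. 232.]
side saucer_mid 0.89 [0.4176 0.3989 0.0039] px [283. 300.]
side dropper_mid 0.6 [0.5633 0.2192 0.1048] px [257. 215.]
side key_top 0.51 [0.4725 0.2289 0.0456] px [288. 244.]
```

View pics/w18.png

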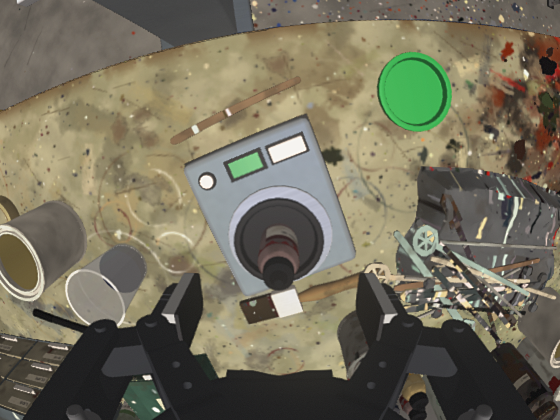

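View pics/o18.png

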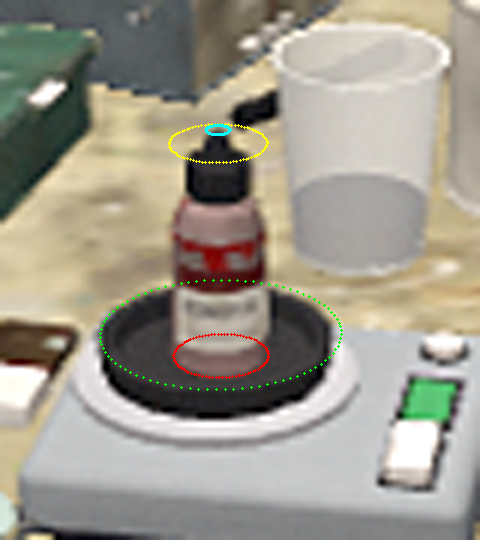

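```bash
python3 - <<'E'
from h import *
print(arm.finish_job());st()
E
```

```text
the job is handed in; nothing more can be done
None
the job is handed in; nothing more can be done
```

The job is finished and handed in at about 22.5 s. The hand-in gave no verdict, so what follows is from my own checks.

- **Saucer:** the black saucer lies on the pan, about 1 mm from the pan's centre by the wrist camera and about 2 mm by the top camera.
- **Bar key:** I pressed it to its stop. The fingertips reached 43.9 mm, against 44 mm for fully down, with 11.6 N on the wrist. In the last picture it is up again. The click itself could not be read directly.
- **Dropper bottle:** I used the one beside the tin. It stands upright in the saucer. Drawn at the measured saucer centre, its base and tip match the last side picture, and the wrist view agrees sideways to about a millimetre.
- **Bystanders:** the round button was not touched, and everything else looked unmoved in the last pictures. I did not measure the bystanders again. The gripper is open and clear of everything.

The trained detector put the bottle and saucer up to about 16 mm off those positions. It reports the middle of the visible surface, so I relied on the circle fits and outline overlays instead. The closed gripper read 38 mm on the bottle, where the description says 41 mm.

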